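Index the punching jig four clicks and lock it

TASK

On the punching jig, push the upright peg of the round click-stop dial gently with a fingertip to turn the dial exactly four clicks clockwise (seen from above), never past the fourth and never backwards by a click. Only then press the lock pin beside the dial fully down with a fingertip. Leave the tools and loose parts where they are.

Things in the scene. Friction and masses are not known exactly. Their poses are not given: they have to be found in the camera images.
- dial (a joint): Rotation of the click-stop dial about its vertical axis: 0 at the start, in a detent; grows clockwise seen from above. Detents are 20 degrees (0.349 rad) apart, so four clicks is 1.396 rad. Past half way between two detents it snaps by itself to the next, the peg jumping ahead of the finger, and settles within half a second. A click takes about 3 to 6 N at the peg.
- dial_centre (a point): On the dial's axis, in its top face, 44 mm above the table. The dial is a flat aluminium disc of radius 62 mm on a round foot, with 18 short black strokes round its rim. In the middle a low dark hub, radius 14 mm, stands 12 mm above the face on a thin brass disc of radius 30 mm.
- peg_top (a point): Centre of the top of the dial's only upright dark steel peg: diameter 16 mm, 34 mm tall above the dial's face (top 78 mm above the table), 50 mm from the dial's axis. It moves with the dial and starts at any angle round it.
- lock (a joint): Travel of the lock pin: 0 up (at the start), 0.009 m fully down on its stop. It slides down with about 6 N and stays where it is left, there is no spring.
- lock_top (a point): Centre of the top of the lock pin: a round steel button, diameter 22 mm, on a stem in a grey block (44 x 34 x 20 mm) on the jig; top 56 mm above the table when up, 47 mm when down. The block is about 120 mm from the dial's axis, at one or the other end of the jig; the like block at the other end has only a low hexagon bolt.
- jig: Fixed dark steel plate 180 x 360 x 20 mm (x, y, z), origin at the centre of its underside on the table; the dial's axis stands over its centre. Steel clamp bars with bolts cross its two ends (top 32 mm above the table).
- blank: Loose brass disc lying on the jig plate, diameter 32 mm, 8 mm thick, origin under its centre. Leave alone.
- collar: Loose steel ring lying on the jig plate, diameter 32 mm, 14 mm tall, origin under its centre. Leave alone.
- mandrel: Loose dark steel cone standing on the table beyond the jig, 48 mm wide at the foot, 100 mm tall, origin under its centre. Leave alone.
- punch: Loose steel pin standing on the table beyond the jig, diameter 18 mm, 70 mm tall, origin under its centre. Leave alone.
- hammer: Loose hammer, 260 mm long, lying on the table beside the jig (its left end), origin near its middle. Leave alone.
- pliers: Loose pliers with red grips, about 160 mm long, lying beside the jig (its right end), origin at the joint. Leave alone.
- beech: Loose wooden block 60 x 40 x 30 mm beside the pliers, origin under its centre. Leave alone.
- head: The dial's round foot, radius 58 mm, fixed on the jig and carrying the dial, origin under its centre 20 mm above the table. A small steel pointer sticks out from it beyond the dial's rim along its +x axis; the peg stands at that pointer at the start.

How it is judged:
By the outcome, as a careful person would: the job done as asked, in the order asked, and still so for the second after the job is handed in, with the robot touching nothing.
It also fails if it takes over 54 s, if anything falls off the work surface, if the arm or the gripper's body presses on something with over 40 N, if the wrist force passes 120 N, or if a joint passes its speed limit or range.

ROBOT

A 6-joint arm with a two-finger parallel gripper is mounted at the origin on the work surface. World frame = base frame: x ahead of the robot, y to its left, z up, the work surface at z = 0. Lengths are in mm, angles in rad, forces in N, time in s.
With the tool pointing down it reaches from about 350 to 875 mm from the base axis. Payload 4.2 kg.
Tool frame: the origin (TCP) lies at the very end of the fingers, on their centre line; the grasp point (between the pads) lies 19 mm behind it; z points along the fingers, y is the line along which they close (so a half turn about z gives the same grasp; the last joint's range is limited). The gripper opens to 85 mm and grips with 20 to 120 N. Pads are 22 mm wide; open, the fingers measure 114 mm over their backs; the gripper's body (76 mm by 85 mm) begins 54 mm behind the grasp point. The pads swing forward as they close: fully open they stand 13 mm farther back than shut.
Start: joints at [1.459, 0.385, 0.008, 0, -1.194, -0.259], TCP at [226.443, 582.514, 231.312] pointing down, gripper open.
Joint ranges: [-3.14, 3.14], [-1.21, 2.06], [-1.07, 1.41], [-3.16, 2.05], [-2.99, -0.16], [-3.1, 3.1]. Speed limits (rad/s): [2.79, 2.79, 3.14, 3.14, 3.14, 3.14].

INTERFACE

Orientations are given as a unit quaternion [x, y, z, w].
In Python, from bench import arm gives the robot as it stands. The module is installed in compiled form; this text tells all that it offers.
- The arm moves only by the tool drive_tool, never from a script. Its argument "targets" is a list of rows, each a list of 5 numbers: the closure, from -1 (fully open) to 1 (shut), then the shift along the tool's x, y, z in mm, then the turn about the tool's z in degrees. In form: [[grip, tx, ty, tz, roll], ...]. A call has 1 to 12 rows; each row is the pose to reach, as a shift and turn from the pose commanded when the call began, along the tool's axes at that moment; what a row does not reach only later rows make up. A row lasts 1/10 s, in which the tool goes at most 50 mm and 8.59 degrees, less where a joint would pass 70% of its speed; a pose out of reach is approached as far as the arm can. A call with a gripper value outside its range is refused whole. The fingers move at their own pace and stop on an object; the grip force is fixed at half the most. Time passes only in rows, so rows that repeat a pose let the fingers close. It gives the time, the measured TCP pose, the force, the opening and the grip force at its end, in the units of the state.
- arm.read_state(): the state, without advancing time (a new reading comes with each control period).
- arm.get_image(name): name is "side" or "top"; returns the picture (420x560x3 uint8, blue, green, red); there is no depth.
- arm.camera_params(name): a dict with "fov_y" (degrees; the focal length in pixels is half the picture's height over the tangent of half this angle, whatever the lens; pixels are square), "cx", "cy" (the principal point, pixels), "rvec" (rotation vector, rad) and "tvec" (3), from world to camera coordinates, as OpenCV has them. Camera axes: x right, y down, z forward; pixel columns grow to the right and rows downward; lengths in mm; the calibration is good to about 2 mm. A picture is of the moment at which its call begins. camera_params takes no time and is no camera call.
- arm.job_done(): hands the job in; it is judged then, once.
The state is a dict: "clock": time; "joints": joint angles; "joint_vel": joint speeds; "joint_efforts": joint torques, N m; "position": TCP position; "ee_rot": TCP orientation; "contact_force": force on the tool from outside, world axes, zero at the start; "wrist_torque": the same for the moment, N m; "gripper_width": finger opening in mm; "grasp_force": force on a finger pad.
Only numpy, scipy, OpenCV 4.12 (cv2) and the standard library are available. Lean on these libraries where they do the work, as an engineer would, in place of code of your own. Each camera call takes 0.05 s, during which the arm holds its last target. There are 200 camera calls.

## Working session

There is one attempt and no reset: what is moved stays moved. The work goes in short steps, Python scripts to look and compute and a tool call to move; the robot and the scene stay as the last step left them, time stands still between calls to the robot, and variables do not carry over. Pictures are saved under pics/ and viewed, at most 10 in all, crops included, and the job is handed in when it is done.

Besides the shell and the picture viewer there is one more tool, called after ">>>" as name(argument=value, ...) on one line, values as JSON. drive_tool: Moves the arm, as the interface text tells. Its arguments: {"type":"object","properties":{"targets":{"type":"array","items":{"type":"array","items":{"type":"number"}}}},"required":["targets"]}

```bash
mkdir -p pics; cat > h.py <<'E'
import numpy as np, cv2
from bench import arm
def cam(n):
    p=arm.camera_params(n); f=210/np.tan(np.radians(p["fov_y"])/2)
    K=np.array([[f,0,p["cx"]],[0,f,p["cy"]],[0,0,1]]); R=cv2.Rodrigues(np.array(p["rvec"],float))[0]
    return K,R,np.array(p["tvec"],float).ravel(),p
def plane(n,uv,z):
    K,R,t,_=cam(n); c=-R.T@t; d=R.T@np.linalg.inv(K)@np.array([uv[0],uv[1],1.]); return c+d*(z-c[2])/d[2]
def proj(n,X):
    K,R,t,_=cam(n); q=K@(R@np.array(X,float)+t); return q[:2]/q[2]
E
python3 - <<'E'
from h import *
for n in("top","side"):
    cv2.imwrite(f"pics/{n}0.png",arm.get_image(n)); print(n,cam(n)[3], -cam(n)[1].T@cam(n)[2])
print(arm.read_state())
E
```

```text
top {'fov_y': 57.18060028036011, 'cx': 281.85424084922266, 'cy': 208.24789381914724, 'rvec': array([ 2.16109192, -2.10341853,  0.19811456]), 'tvec': array([-18.02087685, 615.40163351, 878.02652782])} [451.23926359   4.01889176 972.80084375]
side {'fov_y': 45.60574638002172, 'cx': 269.4465804723549, 'cy': 213.76300306858042, 'rvec': array([ 2.17877873, -0.02775716,  0.04589873]), 'tvec': array([-608.59543176,   75.5521681 , 1147.02926434])} [ 558.28112756 -919.7990873   730.7971569 ]
{'clock': 0.1, 'joints': array([ 1.45859317e+00,  3.85504496e-01,  6.74380570e-03, -4.32090445e-04,
       -1.19399428e+00, -2.58610187e-01]), 'joint_vel': array([ 0.00056253, -0.00200711,  0.0031457 ,  0.00059445,  0.00085345,
        0.00132145]), 'joint_efforts': array([-6.03996887e-04, -3.93317771e+01,  1.88929796e+01,  4.19796780e+00,
       -2.57353327e-03,  4.42494894e-06]), 'position': array([226.27276046, 582.03785942, 230.30909559]), 'ee_rot': array([ 9.82846178e-01, -1.84424483e-01, -1.28647267e-04,  9.91385822e-04]), 'contact_force': array([-0.03037524, -0.01490442, -0.71271967]), 'wrist_torque': array([ 0.01829094, -0.04832774,  0.03735773]), 'grasp_force': 0.0, 'gripper_width': 85.25603842923749}
```

View pics/top0.png

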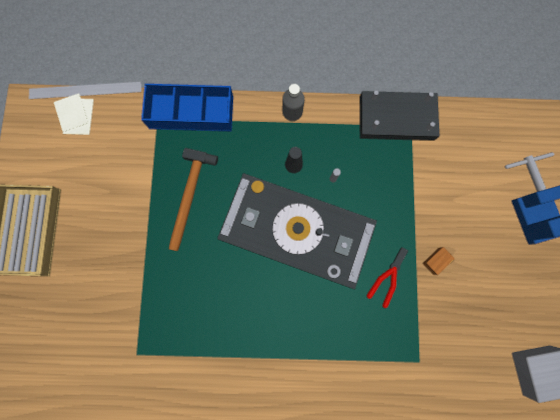

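View pics/side0.png

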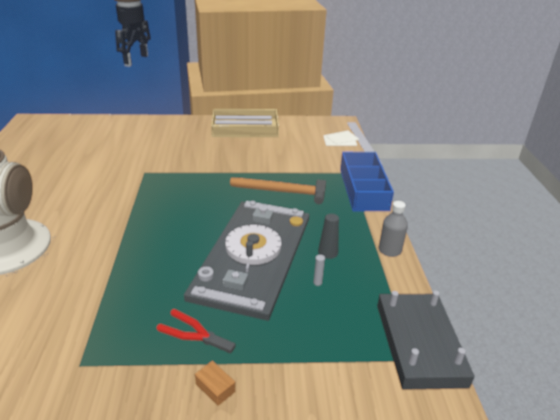

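The top view shows the dial at about (298,228), the peg at (320,232) and the blocks at (250,217) and (344,244). The side view shows the peg on the near side of the dial. I'll enlarge both to tell the lock from the bolt.

```bash
python3 - <<'E'
from h import *
a=cv2.imread("pics/top0.png")[175:290,215:380]; b=cv2.imread("pics/side0.png")[190:320,180:320]
a=cv2.resize(a,None,fx=4.8,fy=4.8,interpolation=2)[:552]; cv2.imwrite("pics/a.png",a)
b=cv2.resize(b,None,fx=4.5,fy=4.5,interpolation=2); cv2.imwrite("pics/b.png",b)
g=cv2.imread("pics/top0.png"); h=cv2.cvtColor(g,cv2.COLOR_BGR2HSV)
m=((h[...,1]<40)&(h[...,2]>170)).astype(np.uint8); 
w=np.zeros_like(m); w[195:262,265:332]=m[195:262,265:332]
n,l,s,c=cv2.connectedComponentsWithStats(cv2.morphologyEx(w,cv2.MORPH_CLOSE,np.ones((5,5))))
i=1+np.argmax(s[1:,4]); pts=cv2.findNonZero((l==i).astype(np.uint8)); e=cv2.fitEllipse(cv2.convexHull(pts)); print(e,plane("top",e[0],44))
E
```

```text
((297.5931091308594, 228.4346923828125), (49.531944274902344, 49.81959915161133), 129.1962127685547) [568.89210551 -40.92220099  44.        ]
```

View pics/a.png

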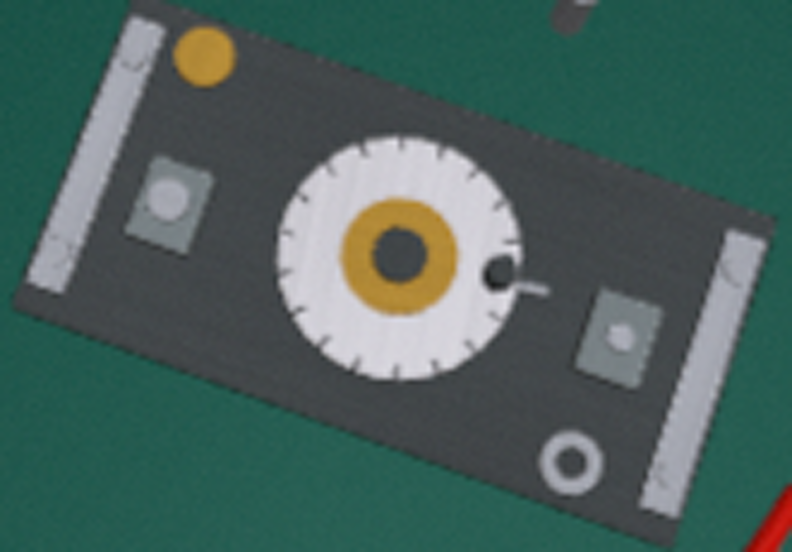

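View pics/b.png

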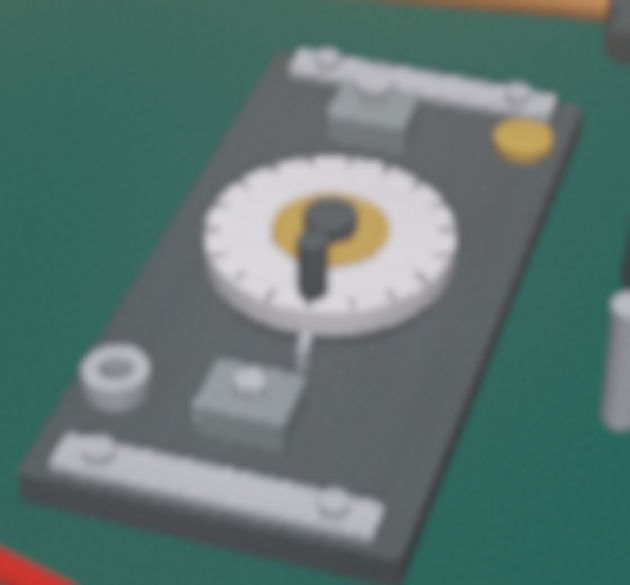

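The lock pin is the larger button on the left block, at top-view pixel (250,217). The right block has only the small bolt. The peg is beside the pointer, at about (319,231.5).

```bash
cat >> h.py <<'E'
def tri(u,v):
    P=[cam(n)[0]@np.c_[cam(n)[1],cam(n)[2]] for n in("top","side")]
    X=cv2.triangulatePoints(P[0],P[1],np.array(u,float).reshape(2,1),np.array(v,float).reshape(2,1)).ravel(); return X[:3]/X[3]
E
python3 - <<'E'
from h import *
np.set_printoptions(precision=1,suppress=True)
A=lambda x,y:(215+(x+.5)/4.8-.5,175+(y+.5)/4.8-.5)
B=lambda x,y:(180+(x+.5)/4.5-.5,190+(y+.5)/4.5-.5)
print("hub",plane("top",A(400,255),56),plane("side",B(331,216),56),tri(A(400,255),B(331,216)))
c=plane("top",A(400,255),56)
for nm,p in(("peg top",plane("top",A(499,271),78)),("peg side",plane("side",B(314,240),78)),("ptr tip",plane("top",A(548,292),40))):
    d=p-c; print(nm,p,np.hypot(d[0],d[1]),np.degrees(np.arctan2(d[1],d[0])))
print("lock",plane("top",A(167,200),56),plane("side",B(376,90),56))
print("bolt",plane("top",A(621,337),46))
for nm,q in(("clampL",A(96,155)),("clampR",A(704,373))): print(nm,plane("top",q,32))
E
```

```text
hub [569.1 -41.1  56. ] [570.3 -43.2  56. ] [569.9 -41.2  54.4]
peg top [559.8 -88.4  78. ] 48.18179781311347 -101.18433200174393
peg side [561.7 -90.1  78. ] 49.55066273240688 -98.5644342589003
ptr tip [ 554.3 -117.3   40. ] 77.55021387400592 -100.96732321565656
lock [593.6  76.2  56. ] [595.3  66.3  56. ]
bolt [ 532.  -153.2   46. ]
clampL [619.9 115.7  32. ]
clampR [ 516.1 -197.7   32. ]
```

>>> drive_tool(targets=[[1,50,42,0,0],[1,98,83,0,0],[1,147,125,0,0],[1,196,167,0,0],[1,245,208,0,-2],[1,294,250,0,-4],[1,343,292,0,-6],[1,392,334,0,-8],[1,441,375,0,-10],[1,490,417,0,-10],[1,539,459,0,-10],[1,587,500,0,-10]])

```text
clock: 1.3
position: [511.7, 52.5, 231.2]
ee_rot: [0.995, -0.098, -0.0, -0.0]
contact_force: [0.4, 1.0, 0.5]
gripper_width: 0.0
grasp_force: 0.0
```

>>> drive_tool(targets=[[1,0,0,0,0],[1,0,0,0,0],[1,0,0,0,0],[1,0,0,0,0],[1,0,0,0,0]])

```text
clock: 1.8
position: [510.9, 55.7, 231.5]
ee_rot: [0.995, -0.097, 0.0, -0.0]
contact_force: [0.1, -0.0, -0.1]
gripper_width: -0.6
grasp_force: 0.0
```

>>> drive_tool(targets=[[1,28,34,0,0],[1,56,67,0,0],[1,82,101,0,0],[1,109,134,0,0],[1,109,134,30,0],[1,109,134,70,0],[1,109,134,110,0],[1,109,134,131,0],[1,109,134,131,0],[1,109,134,131,0]])

```text
clock: 2.8
position: [592.8, -97.6, 101.0]
ee_rot: [0.995, -0.097, 0.0, 0.0]
contact_force: [0.8, 0.0, 0.9]
gripper_width: -0.1
grasp_force: 0.0
```

```bash
python3 - <<'E'
from h import *
a=arm.get_image("top")[175:290,215:380]; b=arm.get_image("side")[170:300,180:320]
a=cv2.resize(a,None,fx=3,fy=3,interpolation=2); b=cv2.resize(b,None,fx=2.65,fy=2.65,interpolation=2)[:345]
cv2.imwrite("pics/c.png",np.hstack([a,b]))
s=arm.read_state();print(s["position"],s["ee_rot"],proj("top",s["position"]),proj("side",s["position"]))
E
```

```text
Traceback (most recent call last):
ValueError: all the input array dimensions except for the concatenation axis must match exactly, but along dimension 0, the array at index 0 has size 345 and the array at index 1 has size 344
```

```bash
cat >> h.py <<'E'
def pair(fn):
    a=arm.get_image("top")[175:290,215:380]; b=arm.get_image("side")[170:300,180:300]
    cv2.imwrite(fn,np.hstack([cv2.resize(a,(495,345),interpolation=2),cv2.resize(b,(300,345),interpolation=2)]))
    s=arm.read_state();print(s["clock"],s["position"],s["ee_rot"],s["contact_force"],proj("top",s["position"]),proj("side",s["position"]))
E
python3 -c "from h import *; pair('pics/c.png')"
```

```text
3.0 [593.27026967 -97.89372054 102.274571  ] [ 9.95217961e-01 -9.76614365e-02  1.83891219e-03 -2.67766569e-04] [ 0.57439131 -0.28861861  0.4331185 ] [323.94500228 215.37295297] [264.65357118 235.95603059]
```

View pics/c.png

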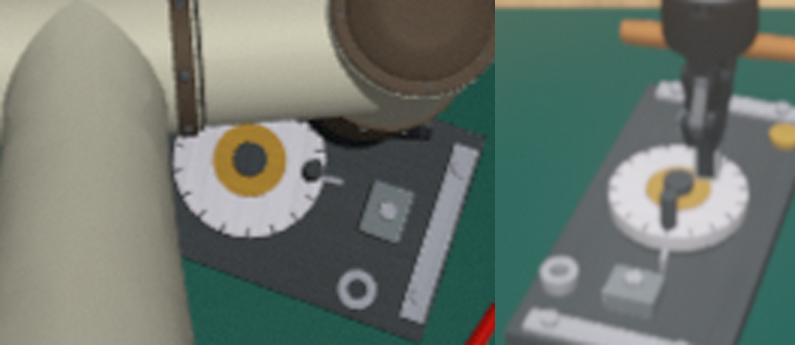

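The side view shows the fingertip beyond the peg and clear of it. The peg is still at the pointer. Next I lower the finger and feel for contact.

>>> drive_tool(targets=[[1,0,0,20,0],[1,0,0,40,0],[1,0,0,40,0],[1,-3,0,40,0],[1,-6,0,40,0],[1,-8,0,40,0],[1,-9,0,40,0],[1,-10,0,40,0],[1,-11,0,40,0],[1,-11,0,40,0],[1,-11,0,40,0]])

```text
clock: 4.1
position: [581.3, -96.1, 60.3]
ee_rot: [0.995, -0.098, -0.0, 0.0]
contact_force: [-0.7, -1.1, 0.4]
gripper_width: -0.4
grasp_force: 0.0
```

>>> drive_tool(targets=[[1,-1,0,0,0],[1,-2,0,0,0],[1,-2,0,0,0]])

```text
clock: 4.4
position: [579.2, -95.7, 60.3]
ee_rot: [0.995, -0.098, -0.0, 0.0]
contact_force: [0.4, -0.5, 0.6]
gripper_width: -0.2
grasp_force: 0.0
```

>>> drive_tool(targets=[[1,-1,0,0,0],[1,-2,0,0,0],[1,-2,0,0,0]])

```text
clock: 4.7
position: [577.8, -95.4, 60.4]
ee_rot: [0.995, -0.098, 0.001, 0.0]
contact_force: [2.1, -1.5, -1.1]
gripper_width: -0.2
grasp_force: 1.1
```

Contact is at the expected place. I'll sweep about the dial axis, one click per call, until it snaps.

>>> drive_tool(targets=[[1,-1.8,0.6,0,2],[1,-3.6,1.2,0,4],[1,-5.5,1.7,0,6],[1,-7.3,2.1,0,8],[1,-8.2,2.3,0,9],[1,-9.2,2.4,0,10],[1,-10.1,2.6,0,11],[1,-11.1,2.7,0,12],[1,-11.1,2.7,0,12],[1,-11.1,2.7,0,12],[1,-11.1,2.7,0,12],[1,-11.1,2.7,0,12]])

```text
clock: 5.9
position: [566.0, -95.8, 60.3]
ee_rot: [0.98, -0.201, -0.0, 0.0]
contact_force: [-0.6, 0.7, 0.0]
gripper_width: -0.2
grasp_force: 0.0
```

```bash
python3 -c "from h import *; pair('pics/d.png')"
```

```text
6.0 [565.9880179  -95.80736795  60.32346668] [ 9.79495715e-01 -2.01464995e-01 -4.84371819e-06  1.88491164e-07] [-0.22779101 -0.36657032 -1.30559837] [320.91595444 229.41920534] [251.41970518 251.15761677]
```

View pics/d.png

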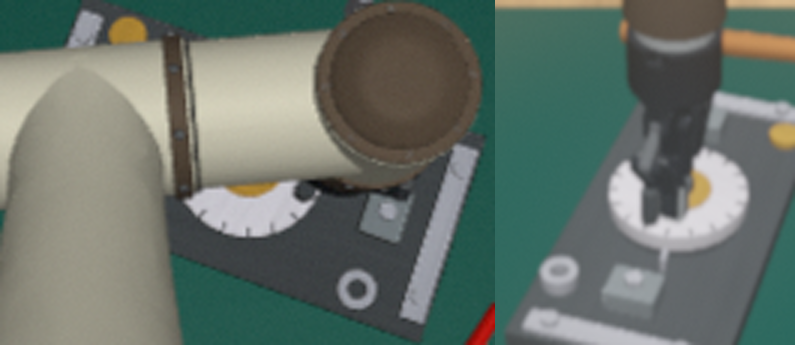

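The peg jumped to crop position (304,190) and the force dropped to zero, so that is one click. Next click.

>>> drive_tool(targets=[[1,-3.6,1.2,0,4],[1,-7.3,2.1,0,8],[1,-9.2,2.4,0,10],[1,-11.1,2.7,0,12],[1,-13.0,3.0,0,14],[1,-14.9,3.1,0,16],[1,-16.8,3.2,0,18],[1,-18.7,3.2,0,20],[1,-18.7,3.2,0,20],[1,-18.7,3.2,0,20],[1,-18.7,3.2,0,20],[1,-18.7,3.2,0,20]])

```text
clock: 7.2
position: [547.6, -91.3, 60.3]
ee_rot: [0.93, -0.368, 0.0, -0.0]
contact_force: [-0.8, 0.9, -0.2]
gripper_width: -0.1
grasp_force: 0.0
```

>>> drive_tool(targets=[[1,0,0,0,0],[1,0,0,0,0]])

```text
clock: 7.4
position: [547.5, -91.3, 60.3]
ee_rot: [0.93, -0.368, -0.0, 0.0]
contact_force: [0.2, 0.1, 0.3]
gripper_width: -0.1
grasp_force: 0.0
```

Zero force again, so the second click is done. Third:

>>> drive_tool(targets=[[1,-3.6,1.2,0,4],[1,-7.3,2.1,0,8],[1,-9.2,2.4,0,10],[1,-11.1,2.7,0,12],[1,-13.0,3.0,0,14],[1,-14.9,3.1,0,16],[1,-16.8,3.2,0,18],[1,-18.7,3.2,0,20],[1,-18.7,3.2,0,20],[1,-18.7,3.2,0,20],[1,-18.7,3.2,0,20],[1,-18.7,3.2,0,20]])

```text
clock: 8.6
position: [531.8, -80.8, 60.3]
ee_rot: [0.852, -0.524, 0.0, -0.0]
contact_force: [0.1, 0.1, 0.2]
gripper_width: 0.4
grasp_force: 0.0
```

```bash
python3 -c "from h import *; pair('pics/e.png')"
```

```text
8.7 [531.77889735 -80.84136583  60.31465139] [ 8.51583734e-01 -5.24218603e-01  1.51175237e-05 -4.85108419e-06] [ 0.10537479  0.49595813 -0.02424349] [314.4856711  243.59600353] [235.37843577 246.83286009]
```

View pics/e.png

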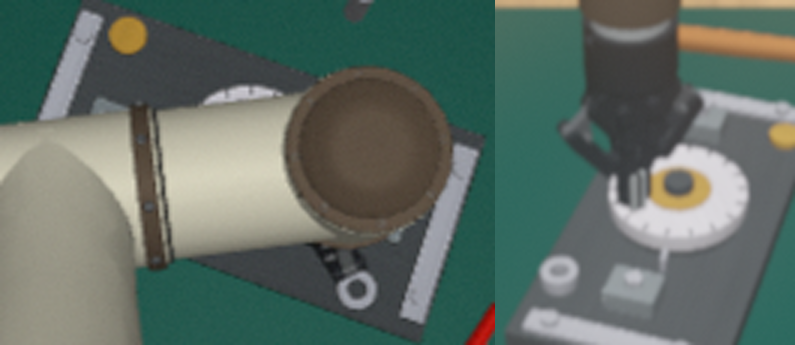

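The peg is hidden in both views. The force is zero and the finger is 52° round, which fits three clicks. Fourth:

>>> drive_tool(targets=[[1,-3.6,1.2,0,4],[1,-7.3,2.1,0,8],[1,-9.2,2.4,0,10],[1,-11.1,2.7,0,12],[1,-13.0,3.0,0,14],[1,-14.9,3.1,0,16],[1,-16.8,3.2,0,18],[1,-18.7,3.2,0,20],[1,-18.7,3.2,0,20],[1,-18.7,3.2,0,20],[1,-18.7,3.2,0,20],[1,-18.7,3.2,0,20]])

```text
clock: 9.9
position: [520.5, -65.6, 60.3]
ee_rot: [0.748, -0.664, 0.0, -0.0]
contact_force: [0.3, -0.1, 0.3]
gripper_width: -0.5
grasp_force: 0.0
```

>>> drive_tool(targets=[[1,3,0,0,0],[1,6,0,0,0],[1,8,0,0,0],[1,8,0,-30,0],[1,8,0,-75,0],[1,8,0,-120,0],[1,8,0,-140,0],[1,8,0,-140,0]])

```text
clock: 10.7
position: [523.5, -73.6, 204.3]
ee_rot: [0.748, -0.664, 0.003, -0.003]
contact_force: [0.4, 0.6, -0.4]
gripper_width: -0.1
grasp_force: 0.0
```

>>> drive_tool(targets=[[1,-35,-22,0,0],[1,-70,-44,0,0],[1,-105,-66,0,0],[1,-139,-87,0,0],[1,-139,-87,50,0],[1,-139,-87,90,0],[1,-139,-87,110,0],[1,-139,-87,110,0],[1,-139,-87,110,0]])

```text
clock: 11.6
position: [591.5, 74.5, 89.9]
ee_rot: [0.748, -0.664, -0.0, 0.001]
contact_force: [0.7, 0.1, 0.5]
gripper_width: 0.0
grasp_force: 0.0
```

```bash
python3 -c "
from h import *; pair('pics/f.png')
for n,C in(('top',(298,228)),('side',(253,239))):
  for k in (3,4,5):
    a=np.radians(-101-20*k); p=proj(n,[569.5+50*np.cos(a),-41.5+50*np.sin(a),78]); print(n,k,p,(p-[215,175])*3 if n=='top' else (p-[180,170])*[2.5,2.654]+[495,0])"
```

```text
11.7 [592.46985387  74.87729628  91.72364123] [ 0.74757194 -0.66417942  0.0007579  -0.00114697] [ 0.2599659  -0.18589123 -0.67415175] [248.82735989 214.38492238] [262.09035186 195.11227495]
top 3 [305.22017588 246.79378434] [270.66052764 215.38135303]
top 4 [297.80764102 247.76810061] [248.42292305 218.30430183]
top 5 [290.48860164 246.13813407] [226.46580492 213.41440222]
side 3 [231.00699672 233.75407633] [622.51749179 169.20331859]
side 4 [229.9636414  229.01787224] [619.9091035  156.63343293]
side 5 [231.67566213 224.41912509] [624.18915533 144.42835798]
```

View pics/f.png

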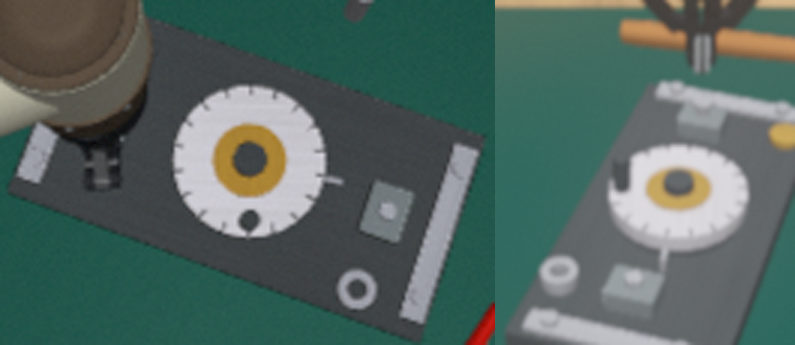

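The peg is at (249,218) in the top crop. The prediction for four clicks is (248,218), so the dial is right. Now I press the lock.

>>> drive_tool(targets=[[1,0,-1,12,0],[1,0,-1,24,0],[1,0,-1,30,0],[1,0,-1,33,0],[1,0,-1,35,0],[1,0,-1,36,0],[1,0,-1,37,0],[1,0,-1,38,0],[1,0,-1,39,0],[1,0,-1,40,0],[1,0,-1,40,0]])

```text
clock: 12.8
position: [591.8, 74.6, 51.1]
ee_rot: [0.748, -0.664, -0.0, 0.001]
contact_force: [-2.9, -0.8, 6.0]
gripper_width: -0.1
grasp_force: 2.4
```

>>> drive_tool(targets=[[1,0,0,1,0],[1,0,0,2,0],[1,0,0,3,0],[1,0,0,3,0]])

```text
clock: 13.2
position: [591.8, 74.6, 48.1]
ee_rot: [0.748, -0.664, -0.0, 0.001]
contact_force: [-2.9, 0.2, 5.2]
gripper_width: 0.4
grasp_force: 2.5
```

>>> drive_tool(targets=[[1,0,0,1,0],[1,0,0,1.5,0],[1,0,0,1.5,0]])

```text
clock: 13.5
position: [591.8, 74.6, 47.1]
ee_rot: [0.748, -0.664, -0.0, 0.001]
contact_force: [-4.7, -0.1, 7.5]
gripper_width: -0.1
grasp_force: 3.7
```

>>> drive_tool(targets=[[1,0,0,0.5,0],[1,0,0,1,0],[1,0,0,1,0]])

```text
clock: 13.8
position: [591.9, 74.5, 47.0]
ee_rot: [0.748, -0.664, -0.0, 0.001]
contact_force: [-6.8, -0.7, 12.1]
gripper_width: -0.1
grasp_force: 6.1
```

On the stop: z is 47.0 and the force is rising with no further travel. A touch more, then retract.

>>> drive_tool(targets=[[1,0,0,0.6,0],[1,0,0,1,0],[1,0,0,1,0],[1,0,0,1,0]])

```text
clock: 14.2
position: [591.9, 74.6, 47.0]
ee_rot: [0.748, -0.664, 0.0, 0.0]
contact_force: [-7.7, -0.4, 16.9]
gripper_width: 0.1
grasp_force: 8.4
```

>>> drive_tool(targets=[[1,0,0,-5,0],[1,0,0,-30,0],[1,0,0,-70,0],[1,0,0,-110,0],[1,0,0,-110,0],[1,0,0,-110,0]])

```text
clock: 14.8
position: [593.0, 75.1, 155.0]
ee_rot: [0.747, -0.664, 0.001, -0.002]
contact_force: [0.0, 0.9, -0.6]
gripper_width: -0.3
grasp_force: 0.0
```

```bash
python3 -c "from h import *; pair('pics/g.png')"
```

```text
14.9 [591.69243373  74.6662265  152.72280975] [ 7.47425401e-01 -6.64345059e-01 -6.15218988e-04  7.30793743e-04] [-0.5318056  -0.27328689 -0.16487926] [246.82370008 210.20978104] [262.13229015 172.79328972]
```

View pics/g.png

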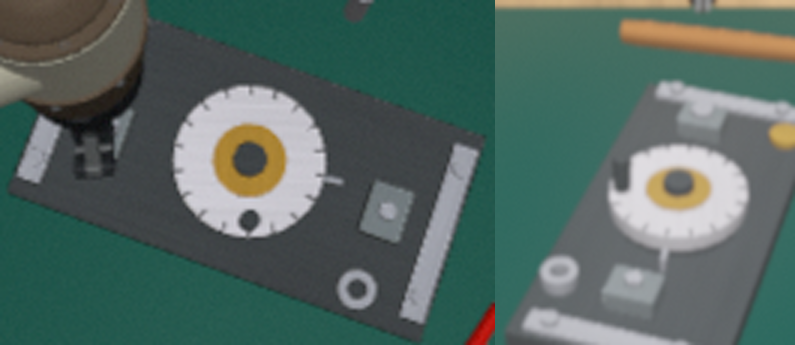

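The peg is still at (249,218) and the arm is clear. The lock button sits lower in the side view, at about (702,107).

```bash
python3 -c "from bench import arm; print(arm.job_done())"
```

```text
the job is handed in; nothing more can be done
None
```

I turned the dial four clicks clockwise (confirmed in the top view), then pressed the lock pin down to its stop at 47 mm, and handed the job in at about 15 s with the arm clear; no verdict came back.

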